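# Ready the rack reader: drawer home, reader arm held at the clip

## Robot

A 6-joint arm with a two-finger parallel gripper is mounted at the origin on the work surface. World frame = base frame: x ahead of the robot, y to its left, z up, the work surface at z = 0. Lengths are in mm, angles in degrees, forces in N, time in s.
With the tool pointing down it reaches from about 300 to 750 mm from the base axis. Payload 8.5 kg.
Tool frame: the origin (TCP) lies on the centre line of the jaws, within the pads' length; the fingertips stand 14 mm ahead of it and the grasp point (between the pads) lies 5 mm behind it (env.tips_ahead is the distance from the TCP to the fingertips, in mm); x points along the fingers, z is the direction in which the jaws open and shut, and the axes are right-handed (so a half turn about x gives the same grasp; the last joint's range is limited). The gripper opens to 88 mm and grips with 3 to 60 N. Pads are 18 mm wide; open, the fingers measure 123 mm over their backs; the gripper's body (75 mm by 187 mm) begins 45 mm behind the grasp point.
Start: joints at [-81.95, 21.807, 74.336, -0, 83.858, -12.336], TCP at [191.581, -515.536, 222.748] pointing down, gripper open.
Joint ranges: [-178.18, 178.18], [-50.72, 133.34], [12.68, 142.11], [-81.47, 261.47], [9.98, 163.14], [-165.26, 165.26]. Speed limits (degrees/s): [136.94, 136.94, 180, 180, 180, 180].

## Interface

Orientations are given as [roll, pitch, yaw] about the fixed x, y, z axes, in that order (R = Rz(yaw) Ry(pitch) Rx(roll)).
In Python, from rig import env, read_camera, order gives the robot as it stands. The module is installed in compiled form; this text tells all that it offers.
- The arm moves only by the shell command python3 -m pendant 'ROWS' [OPENING] [FORCE]. ROWS is JSON, a list of rows, each a list of 2 entries, a list of its own where there are three numbers: the shift along the tool's x, y, z in units of 25 mm (1.0 is 25 mm), then the turn about the tool's x in rad. A call has 1 to 8 rows; each row shifts and turns the pose as measured when the row begins, along the tool's axes as they then stand; what a row does not reach is not made up. A row lasts 1/8 s, in which the tool goes at most 62.5 mm and 10.7 degrees, less where a joint would pass 70% of its speed; a pose out of reach is approached as far as the arm can. A call is refused whole if a number of a shift passes 1 or a number of a turn 0.188, either way. A call with a gripper value outside its range is refused whole. OPENING is the opening, from 0 (shut) to 1 (fully open), set as the call begins (- or left out, the last holds). The fingers move at their own pace and stop on an object; FORCE is the grip in N (left out, the last holds). Time passes only in rows, so rows that do not move let the fingers close. It gives the time, the measured TCP pose, the force and the opening at its end, in the units of the state.
- env.get_obs(): the state, without advancing time (a new reading comes with each control period).
- read_camera(name): name is "scene" or "top" or "wrist"; returns a dict with "pixels" (400x640x3 uint8, blue, green, red), "camera_matrix" (3x3 intrinsics, pixels), "extrinsics" (4x4, takes a point from world to camera coordinates). Camera axes: x right, y up, looking along -z (the intrinsics and any distortion apply to the point x, -y, -z); pixel columns grow to the right and rows downward; lengths in mm; the calibration is good to about 2 mm. A picture is of the moment at which its call begins. There is no depth.
- order.hand_in(): hands the job in, once; it reports no verdict.
The state is a dict: "clock": time; "q": joint angles; "qvel": joint speeds; "tau": joint torques, N m; "position": TCP position; "ee_rot": TCP orientation; "force": force on the tool from outside, world axes, zero at the start; "moment": the same for the moment, N m; "width": finger opening in mm.
Only numpy, scipy, OpenCV 4.12 (cv2) and the standard library are available. Lean on these libraries where they do the work, as an engineer would, in place of code of your own. Each camera call takes 0.05 s, during which the arm holds its last target. There are 200 camera calls.

## Task

Get the tube rack reader ready for a scan: push its open sample drawer fully home until it clicks in. Then pinch the grip head of the telescoping reader arm front to back so that its lock button is squeezed in, and pull the arm out along its scale until its pointer stands level with the middle of the clip on the scale. Finish while still holding the arm there with the button squeezed in, and leave the other things on the bench undisturbed.

Things in the scene. Friction and masses are not known exactly. Their poses are not given: they have to be found in the camera images.
- reader: White rack reader fixed to the bench, mm: 200 deep (x) x 440 wide (y -240 to 200) x 100 high. Origin on the bench midway front to rear; x points from front to rear (away from the robot, turned up to 0.22 rad), y to its left along the arm, z up. On top: the arm's grey outer tube (x -10 to 30, y -235 to -50, 48 high), a low rail, a window and, behind the arm, a flat scale with ticks every 10.
- drawer (a joint): Opening of the sample drawer in m: 0 is fully home; it grows as the drawer comes out of the front towards the robot (reader's -x). Starts 0.05 to 0.085 open. Slides with about 1 N; over the last 11 mm a spring catch resists with 4 to 5 N, from about 3 mm it snaps home by itself against a firm stop.
- drawer_front (a point): Middle of the width of the drawer front's outer (robot side) face, 72 mm above the bench. The white panel is 206 wide and spans 16 to 94 above the bench; at home its face is 12 in front of the reader's front. A pull lip 120 wide, 12 proud, crosses it 26 to 36 above the bench; push on the flat above it.
- boom (a joint): Extension of the telescoping reader arm in m along the reader's +y (its left): 0 is in, 0.140 the stop. Starts at 0.010 to 0.035. A retractor always pulls it back with 2 to 3.5 N; a shoe on the low rail locks it (about 25 N) unless the lock button is squeezed in.
- grip (a point): Where to pinch the grey grip head on the arm's end (34 wide along y, 138 to 194 above the bench), 168 mm above the bench: the middle, front to back, of head and squeezed button. The rear face is 17.5 behind it, the button's face 17.5 in front when squeezed (35 overall), 24.5 when out (42 overall). Pinch along the reader's x from above; over 45 free before, behind and above.
- lock (a joint): Travel of the lock button in m: about 0 is out (arm locked), 0.007 fully in (arm free). A black plate 26 mm wide (y), 30 high (153 to 183 above the bench) on the robot side of the grip block; it goes in along the reader's +x against a spring of 6 to 9 N and comes out when let go.
- pointer (a point): Tip of the arm's thin pointer, which reaches from the head's foot backwards over the scale, 110 mm above the bench; it moves with the arm.
- clip_mark (a point): Middle of the top of the dark steel clip on the scale's rear edge, 112 mm above the bench; 12 x 10 (y) x 12, with a fin 3 wide and 10 higher at its middle. Fixed, elsewhere on the scale each time, 45 to 120 farther out (reader's +y) than the pointer. The pointer is at it when both have the same y in the reader's frame (the clip stays 12 farther back).
- tube_rack: Bystander, loose, to be left alone: blue tube rack with capped tubes, 75 x 150 x 98, on the bench left of the reader (sizes in mm); origin under its middle.
- scanner: Bystander, loose, to be left alone: white hand-held code scanner, about 165 x 76 x 75, lying on the bench right of the reader (sizes in mm); origin under its middle.
- jar: Bystander, loose, to be left alone: small jar, 40 across and 55 high, standing on the reader's top at the right rear, behind the arm's outer tube (sizes in mm); origin under its middle.
- pipette: Bystander, loose, to be left alone: hand pipette lying on the bench in front of the reader's right part (it has no drawer there), 222 long, 22 wide, 18 high (sizes in mm); origin under its middle.
- cup: Bystander, loose, to be left alone: white cup, 60 across and 60 high, on the bench front left of the reader (sizes in mm); origin under its middle.

How it is judged:
By the outcome, as a careful person would: the job done as asked, in the order asked, and still so for the second after the job is handed in, while the arm keeps its last pose, push and grip.
It also fails if it takes over 48 s, if anything falls off the work surface, if the arm or the gripper's body presses on something with over 40 N, if the wrist force passes 120 N, or if a joint passes its speed limit or range.

## Working session

There is one attempt and no reset: what is moved stays moved. The work goes in short steps, Python scripts to look and compute and a shell command to move; the robot and the scene stay as the last step left them, time stands still between calls to the robot, and variables do not carry over. Pictures are saved under pics/ and viewed, about 8 in all and at most 12, crops included, and the job is handed in when it is done.

```bash
mkdir -p pics
cat > h.py <<'E'
import numpy as np, cv2
from rig import env, read_camera, order
def cam(n,save=None):
    c=read_camera(n)
    if save: cv2.imwrite('pics/'+save+'.png',c['pixels'])
    return c
def ray(c,u,v):
    K=np.array(c['camera_matrix']);E=np.array(c['extrinsics'])
    d=np.linalg.solve(K,[u,v,1.]);d=np.array([d[0],-d[1],-d[2]])
    R=E[:3,:3];return -R.T@E[:3,3],R.T@d
def onz(c,u,v,z):
    o,d=ray(c,u,v);return o+d*(z-o[2])/d[2]
def proj(c,p):
    K=np.array(c['camera_matrix']);E=np.array(c['extrinsics'])
    q=E[:3,:3]@np.array(p,float)+E[:3,3];q=K@[q[0],-q[1],-q[2]];return q[:2]/q[2]
def two(c1,p1,c2,p2):
    o1,d1=ray(c1,*p1);o2,d2=ray(c2,*p2)
    d1/=np.linalg.norm(d1);d2/=np.linalg.norm(d2)
    s=np.linalg.lstsq(np.c_[d1,-d2],o2-o1,rcond=None)[0]
    a=o1+s[0]*d1;b=o2+s[1]*d2;return (a+b)/2,np.linalg.norm(a-b)
E
python3 - <<'E'
from h import *
for n in('scene','top'):
    c=cam(n,n+'0');print(n,ray(c,320,200),np.array(c['camera_matrix']).round(1).tolist(), [k for k in c])
print(env.get_obs())
E
```

```text
scene (array([1229.30906387,  601.0093207 ,  902.85818689]), array([-0.5274403 , -0.52793744, -0.66573038])) [[506.4, 0.0, 324.3], [0.0, 506.4, 203.0], [0.0, 0.0, 1.0]] ['pixels', 'camera_matrix', 'extrinsics']
top (array([ 441.98726517,   17.60265658, 1139.26775094]), array([ 0.1144667 , -0.00403598, -0.99350673])) [[408.7, 0.0, 321.9], [0.0, 408.7, 195.0], [0.0, 0.0, 1.0]] ['pixels', 'camera_matrix', 'extrinsics']
{'clock': 0.1, 'q': array([-8.19475741e+01,  2.18371217e+01,  7.43778461e+01,  3.08258370e-04,
        8.38582222e+01, -1.23337925e+01]), 'qvel': array([-0.02462392, -0.02765302, -0.18984597,  0.11029042,  0.00607467,
        0.04029232]), 'tau': array([ 4.49318686e-03, -4.38651359e+01, -2.24911058e+01,  7.15016015e-02,
        3.42218333e-02, -6.83042367e-05]), 'position': array([ 191.56993401, -515.2779316 ,  222.21470121]), 'ee_rot': array([167.42631113,  89.9268094 ,  97.81249637]), 'force': array([-0.78476667,  1.22091206, -0.29640995]), 'moment': array([0.02531905, 0.03338059, 0.02719737]), 'width': 88.19572471481413}
```

View pics/scene0.png

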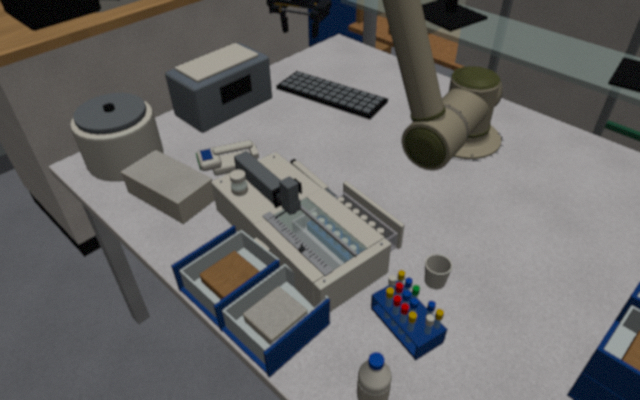

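View pics/top0.png

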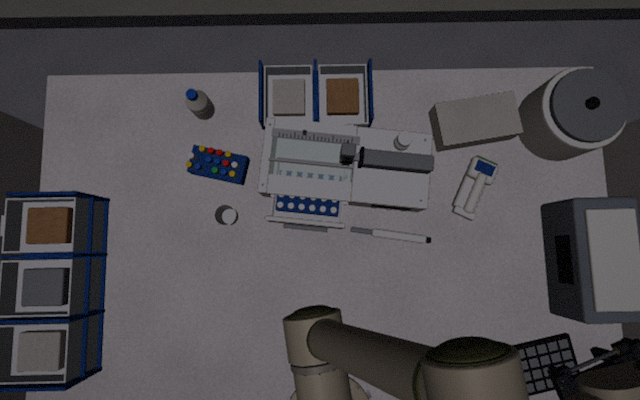

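The top view shows the reader at about (265–435, 120–205), the drawer front near (305, 222), the head near (347, 152) and the clip near (304, 131). I'll enlarge both views next.

Run:
```python
from h import *
a=cv2.imread('pics/top0.png')[112:242,250:440];cv2.imwrite('pics/t1.png',cv2.convertScaleAbs(cv2.resize(a,None,fx=4.2,fy=4.2,interpolation=cv2.INTER_CUBIC),alpha=1.5))
a=cv2.imread('pics/scene0.png')[145:305,205:410];cv2.imwrite('pics/s1.png',cv2.convertScaleAbs(cv2.resize(a,None,fx=3.7,fy=3.7,interpolation=cv2.INTER_CUBIC),alpha=1.3))
```

```text
(no output)
```

View pics/t1.png

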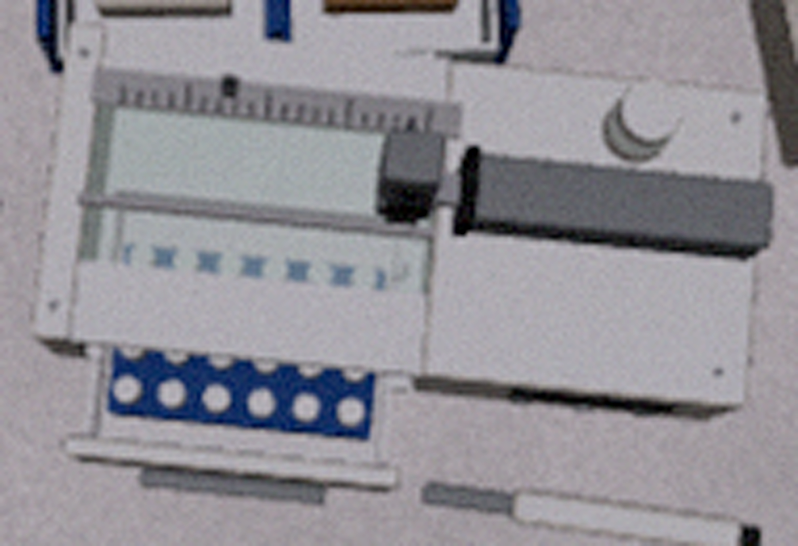

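View pics/s1.png

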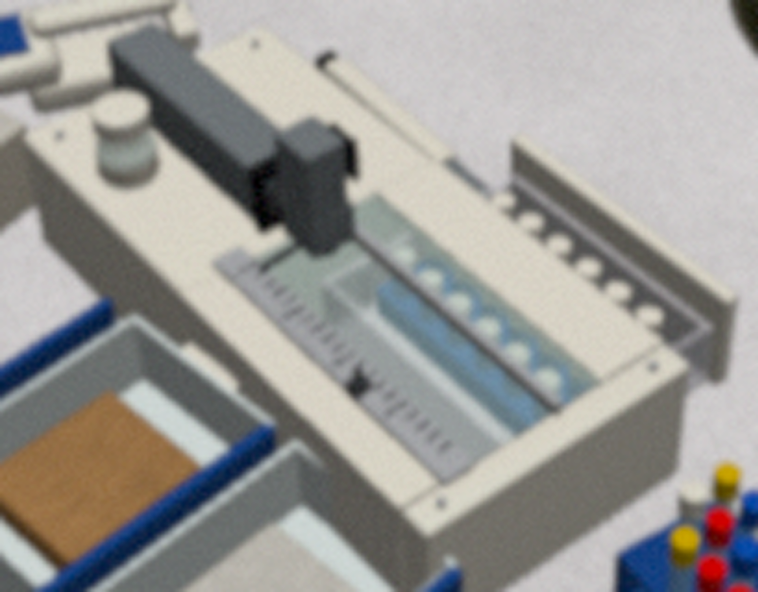

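```bash
cat >> h.py <<'E'
T=lambda p:(p[0]/4.2+250-.38,p[1]/4.2+112-.38)
S=lambda p:(p[0]/3.7+205-.36,p[1]/3.7+145-.36)
E
python3 - <<'E'
from h import *
t=cam('top');s=cam('scene')
P=[]
for a,b in [((84,52),(440,503)),((737,117),(60,135)),((53,305),(653,367)),((718,371),(254,44))]:
    p,g=two(t,T(a),s,S(b));A=onz(t,*T(a),100);B=onz(s,*S(b),100);print(p.round(1),g.round(1),A.round(1),B.round(1));P.append((A+B)/2)
P=np.array(P)
ey=(P[0]-P[1]+P[2]-P[3])[:2];ex=(P[0]-P[2]+P[1]-P[3])[:2]
print('len y,x',np.linalg.norm(ey)/2,np.linalg.norm(ex)/2)
yy=np.arctan2(-ey[0],ey[1]);yx=np.arctan2(ex[1],ex[0]);print('yaw',yy,yx)
yaw=(2*yy+yx)/3
R=np.array([[np.cos(yaw),-np.sin(yaw)],[np.sin(yaw),np.cos(yaw)]])
o=P.mean(0)[:2]-R@[0,-20];print('origin',o,yaw)
loc=lambda p:(R.T@(np.array(p)[:2]-o)).round(1)
print('clip fin top',two(t,T((231,80)),s,S((362,368))),)
print('clip scene z122',loc(onz(s,*S((362,366)),122)),'z112 c',loc(onz(s,*S((357,382)),112)),'top z118',loc(onz(t,*T((230,84)),118)))
print('pointer scene',loc(onz(s,*S((262,268)),110)),'top',loc(onz(t,*T((412,122)),110)))
for c in((395,132),(445,135),(440,185),(385,185)): print('head top T',loc(onz(t,*T(c),194)))
for c in((318,118),(278,142),(308,163),(346,141)): print('head top S',loc(onz(s,*S(c),194)))
for c in ((66,440),(395,470),(65,458),(393,488)): print('drawer top',loc(onz(t,*T(c),94)))
for c in((515,137),(735,298)): print('drawer S',loc(onz(s,*S(c),94)))
np.savez('rd.npz',R=R,o=o,yaw=yaw)
E
```

```text
[764.2 141.3 101.3] 0.2 [764.6 141.4 100. ] [763.4 140.6 100. ]
[ 714.3 -263.   102.1] 1.8 [ 715.5 -264.3  100. ] [ 712.6 -264.3  100. ]
[605.1 160.9 101.1] 0.2 [605.4 161.  100. ] [604.2 160.4 100. ]
[ 556.4 -243.7  101.8] 0.5 [ 556.8 -244.4  100. ] [ 554.8 -245.4  100. ]
len y,x 408.4358977965025 159.9427186782524
yaw -0.1214248400290788 -0.12256328284665854
origin [662.09069728 -32.03190958] -0.12180432096827205
clip fin top (array([737.23346557,  50.86763741, 121.99008092]), np.float64(4.053606589999767))
clip scene z122 [62.3 91.8] z112 c [66.7 92.3] top z118 [64.6 90.6]
pointer scene [ 53.3 -22.1] top [ 54.5 -22.7]
head top T [ 25. -10.]
head top T [ 26.2 -38.3]
head top T [ -2.8 -38.1]
head top T [-6.  -7.3]
head top S [ -1.6 -31.6]
head top S [ 29.9 -28.5]
head top S [27.5 -1.7]
head top S [-1.6 -3.6]
drawer top [-160.7  167.8]
drawer top [-158.5  -33.4]
drawer top [-171.6  167.1]
drawer top [-169.5  -33.2]
drawer S [-161.   -33.1]
drawer S [-164.1  170.1]
```

```bash
cat >> h.py <<'E'
from scipy.spatial.transform import Rotation as Ro
def go(lx,ly,z):
    d=np.load('rd.npz');R,o,yaw=d['R'],d['o'],float(d['yaw'])
    s=env.get_obs();p=s['position'];M=Ro.from_euler('xyz',s['ee_rot'],degrees=True).as_matrix()
    l=R.T@(p[:2]-o);tz=np.arctan2(M[1,2],M[0,2]);e=(yaw-tz+np.pi/2)%np.pi-np.pi/2
    w=np.r_[R@[lx,ly]+o,z]
    print('t',round(s['clock'],2),'local',l.round(1),'z',p[2].round(1),'turn about x (tool) ',round(-e if M[2,0]<0 else e,3),'toolz yaw',round(tz,3),'tilt',M[:,0].round(3),'q',s['q'].round(0),'F local',(R.T@s['force'][:2]).round(1),s['force'][2].round(1),'w',round(s['width'],1))
    print('shift units (now axes)',(M.T@(w-p)/25).round(2), '| reader-aligned', np.round(np.r_[lx-l[0],ly-l[1],z-p[2]]/25,2))
    return M
E
python3 -c "
from h import *
print(go(-230,67,150).round(2))"
```

```text
t 0.2 local [-408.3 -536.9] z 222.4 turn about x (tool)  -1.093 toolz yaw -1.215 tilt [-0.     0.001 -1.   ] q [-82.  22.  74.  -0.  84. -12.] F local [ 0.4 -1.1] -0.2 w 87.9
shift units (now axes) [  2.91  17.44 -18.17] | reader-aligned [ 7.13 24.16 -2.9 ]
[[-0.    0.94  0.35]
 [ 0.    0.35 -0.94]
 [-1.    0.   -0.  ]]
```

```bash
python3 -m pendant '[[[0,0,0],-0.182],[[0,0,0],-0.182],[[0,0,0],-0.182],[[0,0,0],-0.182],[[0,0,0],-0.182],[[0,0,0],-0.182]]' 0 10; python3 -m pendant '[[[0,1,1],0],[[0,1,1],0],[[0,1,1],0],[[0,1,1],0],[[0,1,1],0],[[0,1,1],0],[[0,1,0.9],0],[[0,1,0],0]]'; python3 -c "
from h import *
go(-230,67,150)"
```

```text
clock: 0.95
position: [191.5, -514.8, 221.2]
ee_rot: [103.1, 89.8, 97.8]
force: [-0.1, 0.8, -0.3]
width: 30.2
clock: 1.95
position: [386.2, -326.2, 220.1]
ee_rot: [108.5, 89.6, 103.2]
force: [0.1, -0.1, 0.5]
width: 0.3
t 1.95 local [-238.1 -325.5] z 220.1 turn about x (tool)  0.031 toolz yaw -0.091 tilt [-0.001  0.006 -1.   ] q [-54.  18.  81.   0.  81. -48.] F local [ 0.1 -0.1] 0.5 w 0.3
shift units (now axes) [ 2.9  15.67  0.81] | reader-aligned [ 0.32 15.7  -2.81]
```

```bash
python3 -m pendant '[[[0,1,0.05],0.03],[[0,1,0.05],0],[[0,1,0.05],0],[[0,1,0.05],0],[[0,1,0.05],0],[[0,1,0.05],0],[[0,1,0],0],[[0,1,0],0]]' ; python3 -m pendant '[[[0,1,0],0],[[0,1,0],0],[[0,1,0],0],[[0,1,0],0],[[0,1,0],0],[[0,1,0],0],[[0,1,0],0],[[0,0.7,0],0]]'; python3 -c "
from h import *
go(-215,67,78)"
```

```text
clock: 2.95
position: [417.5, -121.2, 220.7]
ee_rot: [116.9, 89.5, 109.9]
force: [-0.2, -0.1, -0.5]
width: 0.2
clock: 3.95
position: [440.6, 77.0, 221.8]
ee_rot: [123.0, 89.5, 116.0]
force: [-0.2, -0.4, -0.0]
width: 0.6
t 3.95 local [-233.1   81.3] z 221.8 turn about x (tool)  0.0 toolz yaw -0.122 tilt [-0.004  0.008 -1.   ] q [-6. 12. 89.  0. 79.  1.] F local [-0.1 -0.5] -0.0 w 0.6
shift units (now axes) [ 5.74 -0.62  0.75] | reader-aligned [ 0.72 -0.57 -5.75]
```

```bash
python3 -m pendant '[[[1,-0.3,0],0],[[1,-0.3,0],0],[[1,0,0],0],[[1,0,0],0],[[1,0,0],0],[[0.8,0,0],0],[[0,0,0],0]]' ; python3 -c "
from h import *
go(-190,67,78);c=cam('wrist');c=cam('scene','s2')"
```

```text
clock: 4.82
position: [438.3, 64.3, 72.6]
ee_rot: [116.0, 89.5, 109.2]
force: [1.0, -0.4, 0.5]
width: 0.3
t 4.83 local [-233.8   68.4] z 72.6 turn about x (tool)  0.003 toolz yaw -0.119 tilt [-0.003  0.008 -1.   ] q [ -7.  22. 104.   1.  54.  -1.] F local [ 1.  -0.3] 0.5 w 0.3
shift units (now axes) [-0.22 -0.06  1.75] | reader-aligned [ 1.75 -0.06  0.21]
```

```bash
python3 -m pendant '[[[-0.2,0,0.8],0],[[0,0,0.6],0],[[0,0,0.4],0],[[0,0,0.4],0],[[0,0,0.4],0],[[0,0,0.4],0]]' ; python3 -c "
from h import *
go(-130,67,78)"
```

```text
clock: 5.68
position: [517.4, 55.0, 83.2]
ee_rot: [57.5, 89.5, 50.7]
force: [-0.2, -1.0, -0.2]
width: 0.3
t 5.67 local [-154.2   68.8] z 83.2 turn about x (tool)  0.003 toolz yaw -0.118 tilt [ 0.006  0.007 -1.   ] q [-7. 27. 91.  1. 61. -1.] F local [-0. -1.] -0.2 w 0.3
shift units (now axes) [ 0.21 -0.08  0.97] | reader-aligned [ 0.97 -0.07 -0.21]
```

```bash
python3 -m pendant '[[[0.2,0,0.3],0],[[0.1,0,0.3],0],[[0,0,0.2],0]]' ; python3 -c "
from h import *
go(-130,67,78);cam('scene','s3')
a=cv2.imread('pics/s3.png')[145:305,205:410];cv2.imwrite('pics/s3c.png',cv2.convertScaleAbs(cv2.resize(a,None,fx=3.7,fy=3.7,interpolation=cv2.INTER_CUBIC),alpha=1.3))"
```

```text
clock: 6.05
position: [538.6, 52.6, 74.8]
ee_rot: [62.7, 89.5, 55.9]
force: [0.7, -1.0, 0.3]
width: 0.5
t 6.05 local [-132.8   69. ] z 74.8 turn about x (tool)  0.003 toolz yaw -0.118 tilt [ 0.005  0.007 -1.   ] q [-7. 30. 88.  1. 62. -1.] F local [ 0.8 -0.9] 0.3 w 0.5
shift units (now axes) [-0.13 -0.08  0.11] | reader-aligned [ 0.11 -0.08  0.13]
```

View pics/s3c.png

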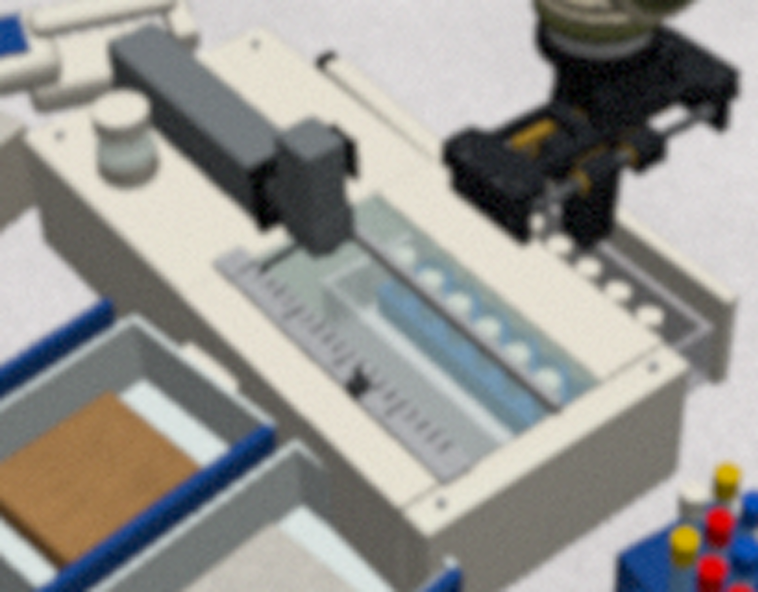

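```bash
python3 -c "
from h import *
c=cam('scene');s=env.get_obs();p=s['position'];print(p)
for q in (p,p-[0,0,14],p+[0,0,50]):
    u=proj(c,q);print(u,(u-[205,145]+.36)*3.7)
a=cv2.imread('pics/s2.png')[145:305,205:410];a2=c['pixels'][100:300,280:430]
a=cv2.resize(a,None,fx=2.5,fy=2.5);t=cam('top')['pixels'][130:260,240:400];t=cv2.resize(t,None,fx=2.5,fy=2.5)
h=np.zeros((400,920,3),np.uint8);h[:a.shape[0],:a.shape[1]]=a;h[:t.shape[0],515:515+t.shape[1]]=t
cv2.imwrite('pics/s4.png',cv2.resize(h,(800,348)))"
```

```text
[538.74182602  52.49377266  75.00847217]
[362.61405581 213.72721031] [584.50400648 255.62267815]
[362.36477756 217.9738327 ] [583.58167699 271.33518101]
[363.53690588 198.00583912] [587.91855175 197.45360474]
```

View pics/s4.png

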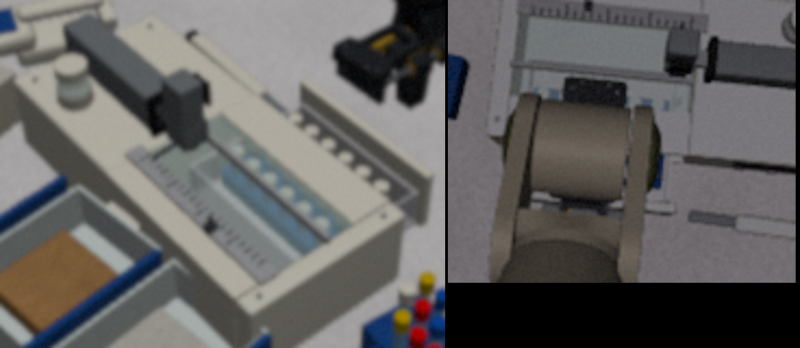

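```bash
python3 -c "
from h import *
c=cam('scene')
a=cv2.resize(c['pixels'][165:260,325:420],None,fx=4.2,fy=4.2,interpolation=cv2.INTER_CUBIC)
w=cv2.resize(cam('wrist')['pixels'],(400,250),interpolation=cv2.INTER_AREA)
h=np.zeros((400,800,3),np.uint8);h[:399,:399]=a;h[:250,400:]=w
cv2.imwrite('pics/s5.png',cv2.convertScaleAbs(h,alpha=1.5))
E=0
d=np.load('rd.npz');R,o=d['R'],d['o']
for l in((-171,170,94),(-171,-33,94),(-112,170,94),(-112,-33,94)):
    p=np.r_[R@l[:2]+o,l[2]];print(l,proj(c,p),(proj(c,p)-[325,165])*4.2)
"
```

```text
(-171, 170, 94) [405.3855516  223.80351071] [337.61931671 246.97474497]
(-171, -33, 94) [346.87505204 180.04958537] [91.87521856 63.20825854]
(-112, 170, 94) [386.73338272 235.6461466 ] [259.28020741 296.71381574]
(-112, -33, 94) [328.70145366 189.80779335] [ 15.54610535 104.19273209]
```

View pics/s5.png

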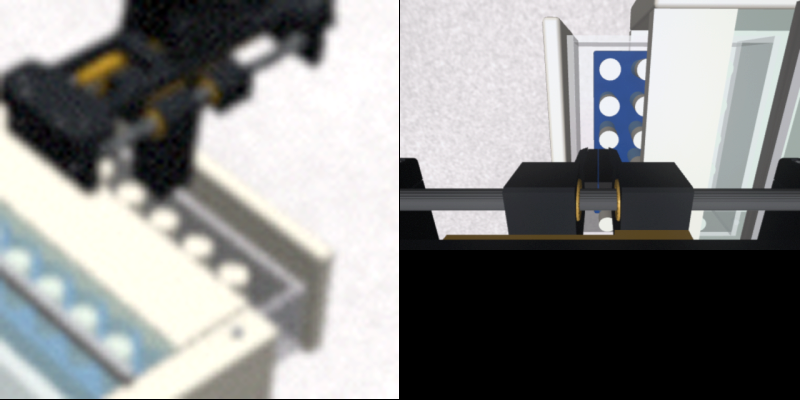

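```bash
python3 -c "
from h import *
c=cam('scene');w=cam('wrist');d=np.load('rd.npz');R,o=d['R'],d['o']
f=lambda l:np.r_[R@l[:2]+o,l[2]]
for l in((-40,106,122),(-40,32,122),(-115,78,61),(-115,60,61),(-150,78,61),(-115,78,110),(-115,78,85)):
    print(l,((proj(c,f(l))-[325,165])*4.2).round(0),'wrist',(proj(w,f(l))*.625+[400,0]).round(0))
print('panel wrist top edges');
for l in((-171,-33,94),(-171,170,94),(-161,170,94)): print((proj(w,f(l))*.625+[400,0]).round(0))
# rear corners reader etc
print(ray(w,320,200))
print('wrist panel outer corner z94',[R.T@(onz(w,(u-400)/.625,v/.625,94)[:2]-o) for u,v in((546,17),(557,17),(552,160))])
"
```

```text
(-40, 106, 122) [ 78. 254.] wrist [757. 125.]
(-40, 32, 122) [-11. 180.] wrist [733. 229.]
(-115, 78, 61) [145. 245.] wrist [617. 135.]
(-115, 60, 61) [123. 228.] wrist [617. 154.]
(-150, 78, 61) [190. 218.] wrist [579. 135.]
(-115, 78, 110) [148. 181.] wrist [624. 160.]
(-115, 78, 85) [146. 214.] wrist [620. 145.]
panel wrist top edges
[555. 264.]
[537.  14.]
[553.  14.]
(array([546.36675687, 124.4752216 , 238.02524459]), array([-0.01858613, -0.29033085, -0.95688809]))
wrist panel outer corner z94 [array([-165.7321432 ,  168.28658847]), array([-158.83845016,  168.32428856]), array([-167.57750848,   69.72775919])]
```

```bash
python3 -c "
from h import *
print(env.tips_ahead)
c=cam('scene');d=np.load('rd.npz');R,o=d['R'],d['o']
p=np.array([438.3,64.3,72.6])
for dz in(0,-14,20,40): print(dz,proj(c,p+[0,0,dz]),(proj(c,p+[0,0,dz])-[205,145])*2.174)
a=cv2.imread('pics/s2.png')[145:235,360:450]
b=c['pixels'][165:255,325:415]
h=np.hstack([cv2.resize(x,(400,400),interpolation=cv2.INTER_CUBIC) for x in(a,b)])
def dot(x0,y0,off,q,col):
    u=(proj(c,q)-[x0,y0])*400/90;cv2.circle(h,(int(u[0])+off,int(u[1])),3,col,-1)
h=cv2.convertScaleAbs(h,alpha=1.6)
dot(360,145,0,p,(0,0,255));dot(360,145,0,p-[0,0,14],(0,255,0))
q=env.get_obs()['position'];dot(325,165,400,q,(0,0,255));dot(325,165,400,q-[0,0,14],(0,255,0))
cv2.imwrite('pics/s6.png',h)"
```

```text
14.0
0 [392.70538799 196.50661139] [408.07151349 111.97537316]
-14 [392.24237362 200.71719574] [407.06492026 121.12918353]
20 [393.37897939 190.38107058] [409.5359012   98.65844743]
40 [394.06727689 184.12179468] [411.03225997  85.05078164]
```

View pics/s6.png

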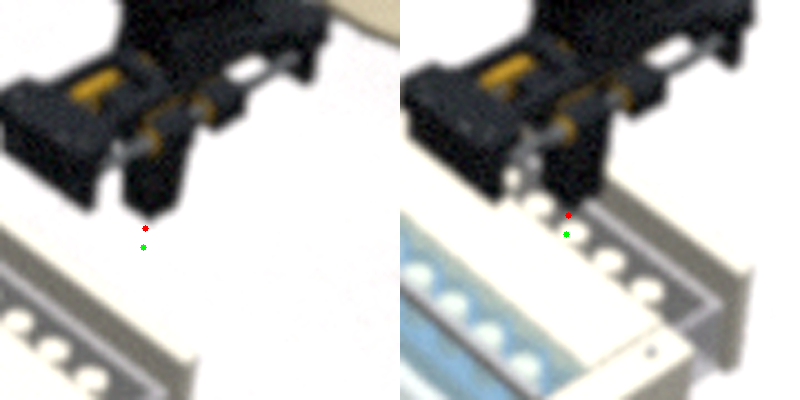

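```bash
python3 -m pendant '[[[-1,0,0],0],[[-1,0,0],0],[[-0.5,0,-1],0],[[0,0,-1],0],[[0,0,-1],0],[[0,0,-1],0],[[0,0,-1],0],[[0,0,0],0]]' ; python3 -c "
from h import *
go(-235,67,42)
c=cam('scene','s7');w=cam('wrist','w7')
p=env.get_obs()['position'];print('exp tip',proj(c,p-[0,0,14]),proj(w,p-[0,0,14]))
u=proj(c,p).astype(int)
b=c['pixels'][u[1]-45:u[1]+45,u[0]-45:u[0]+45];x=w['pixels']
b=cv2.resize(b,(400,400),interpolation=cv2.INTER_CUBIC);print(u)
x=cv2.resize(x[200:400,200:440],(400,333),interpolation=cv2.INTER_CUBIC);x=np.vstack([x,np.zeros((67,400,3),np.uint8)])
cv2.imwrite('pics/s7c.png',cv2.convertScaleAbs(np.hstack([b,x]),alpha=1.6))"
```

```text
clock: 7.45
position: [409.2, 67.5, 139.9]
ee_rot: [50.7, 89.4, 43.9]
force: [-0.1, -0.4, 0.3]
width: 0.6
t 7.45 local [-263.1   68.1] z 139.9 turn about x (tool)  0.003 toolz yaw -0.118 tilt [ 0.007  0.007 -1.   ] q [ -7.  13. 103.   1.  64.  -1.] F local [-0.1 -0.4] 0.3 w 0.6
shift units (now axes) [ 3.92 -0.08  1.1 ] | reader-aligned [ 1.12 -0.04 -3.92]
exp tip [402.43249365 175.18386645] [316.36269314 231.35458698]
[402 170]
```

View pics/s7c.png

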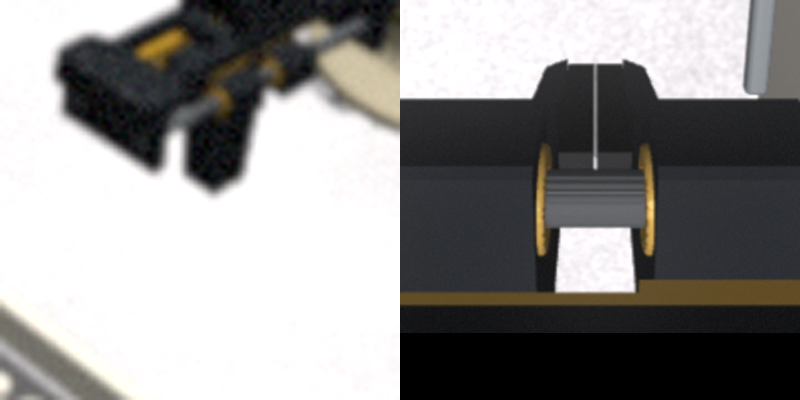

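```bash
python3 -c "
from h import *
c=cam('scene');w=cam('wrist');p=env.get_obs()['position']
d=np.load('rd.npz');R,o=d['R'],d['o']
for a in((338,237),(334,237)):
  q,g=two(w,a,c,(405.4,168.4));print(q-p,R.T@(q-p)[:2],g)
for l in ((17,9,-14),(17,9,16),(9,9,-14),(9,9,16),(-17,9,16)):
  m=np.r_[p[:2]+R@l[:2],p[2]+l[2]];print(l,proj(c,m),proj(w,m))
t=cam('top','t7')
"
```

```text
[11.26124497 11.92501406 21.30273629] [ 9.7288814  13.20494094] 3.0822200702194635
[ 9.5286645  11.10911799 19.64095577] [ 8.10827169 12.18457548] 2.4892225920457767
(17, 9, -14) [400.04102725 179.9354592 ] [345.43909854 216.40739003]
(17, 9, 16) [401.2102376  170.14371311] [351.20592243 237.66777878]
(9, 9, -14) [402.38436891 178.59097448] [331.24175837 216.39645101]
(9, 9, 16) [403.58915327 168.80694536] [334.43415008 237.66509836]
(-17, 9, 16) [411.22030349 164.51882554] [279.8140893  237.65636912]
```

```bash
python3 -m pendant '[[[1,0,0.5],0],[[1,0,0],0],[[1,0,0],0],[[0.8,0,0],0],[[0.1,0,0],0],[[0,0,0.5],0],[[0,0,0.5],0]]' ; python3 -c "
from h import *
go(-190,67,42)"
```

```text
clock: 8.57
position: [455.8, 62.2, 40.4]
ee_rot: [34.4, 89.2, 27.6]
force: [-0.0, -0.0, -0.4]
width: 0.5
t 8.57 local [-216.2   68.5] z 40.4 turn about x (tool)  0.002 toolz yaw -0.12 tilt [ 0.012  0.006 -1.   ] q [ -7.  26. 104.   1.  49.  -1.] F local [-0. -0.] -0.4 w 0.5
shift units (now axes) [-0.05 -0.06  1.05] | reader-aligned [ 1.05 -0.06  0.07]
```

```bash
python3 -m pendant '[[[0,0,0.6],0],[[0,0,0.5],0],[[0,0,0.5],0],[[0,0,0.5],0]]' ; python3 -c "
from h import *
go(-130,67,42)"
python3 -m pendant '[[[0,0,0.4],0],[[0,0,0.4],0],[[0,0,0.3],0],[[0,0,0.3],0]]'; python3 -c "
from h import *
go(-130,67,42)
cam('scene','s8')
a=cv2.imread('pics/s8.png')[165:255,315:425];cv2.imwrite('pics/s8c.png',cv2.resize(a,None,fx=5,fy=5,interpolation=cv2.INTER_CUBIC))
"
```

```text
clock: 9.07
position: [512.8, 55.3, 42.9]
ee_rot: [28.2, 89.1, 21.3]
force: [-2.3, -0.3, -0.5]
width: 0.9
t 9.07 local [-158.8   68.6] z 42.9 turn about x (tool)  0.002 toolz yaw -0.12 tilt [ 0.015  0.006 -1.   ] q [-7. 30. 95.  1. 54. -1.] F local [-2.2 -0.6] -0.5 w 0.9
shift units (now axes) [ 0.05 -0.07  1.15] | reader-aligned [ 1.15 -0.06 -0.04]
clock: 9.57
position: [543.3, 51.7, 43.0]
ee_rot: [110.7, 89.6, 103.9]
force: [-50.9, 0.3, 35.2]
width: 0.1
t 9.57 local [-128.1   68.7] z 43.0 turn about x (tool)  0.003 toolz yaw -0.119 tilt [-0.002  0.007 -1.   ] q [-7. 33. 89.  0. 58. -1.] F local [-50.5  -5.9] 35.2 w 0.1
shift units (now axes) [ 0.04 -0.07 -0.07] | reader-aligned [-0.07 -0.07 -0.04]
```

View pics/s8c.png

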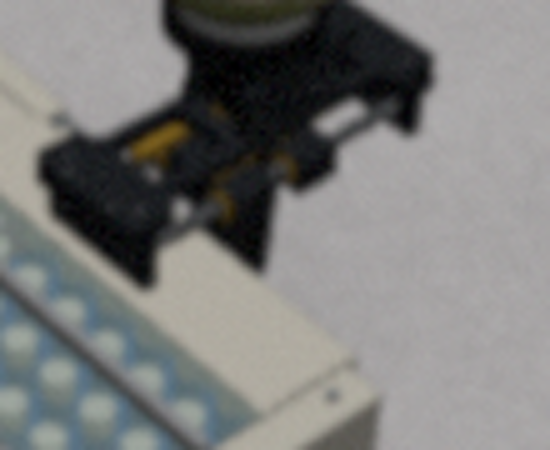

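```bash
python3 -m pendant '[[[0,0,-0.4],0],[[-0.2,0,-0.8],0],[[-1,0,-1],0],[[-1,0,-0.5],0],[[-1,0,0],0],[[-1,0,0],0],[[-1,0,0],0],[[-1,0,0],0]]' 1 15; python3 -c "
from h import *
go(10,-20,250)
c=cam('scene','s9');w=cam('wrist')
p=np.array([409.2,67.5,139.9]);d=np.load('rd.npz');R,o=d['R'],d['o']
for h in(14,30,50,66,80):print(h,proj(c,np.r_[p[:2]+R@[93,37],p[2]+h]))
a=cv2.imread('pics/s9.png')[145:305,205:410];cv2.imwrite('pics/s9c.png',cv2.convertScaleAbs(cv2.resize(a,None,fx=3.7,fy=3.7,interpolation=cv2.INTER_CUBIC),alpha=1.3))"
```

```text
clock: 10.62
position: [476.8, 58.5, 203.7]
ee_rot: [65.8, 89.6, 59.0]
force: [1.0, -0.2, 0.1]
width: 78.2
t 10.62 local [-195.    67.4] z 203.7 turn about x (tool)  0.003 toolz yaw -0.119 tilt [ 0.004  0.007 -1.   ] q [-7. 16. 87.  0. 77. -1.] F local [ 1.  -0.1] 0.1 w 78.2
shift units (now axes) [-1.85 -3.51  8.19] | reader-aligned [ 8.2  -3.5   1.85]
14 [387.05281485 189.6557082 ]
30 [387.58700566 184.24927774]
50 [388.26906078 177.34634448]
66 [388.82651627 171.7044573 ]
80 [389.32316343 166.67799817]
```

View pics/s9c.png

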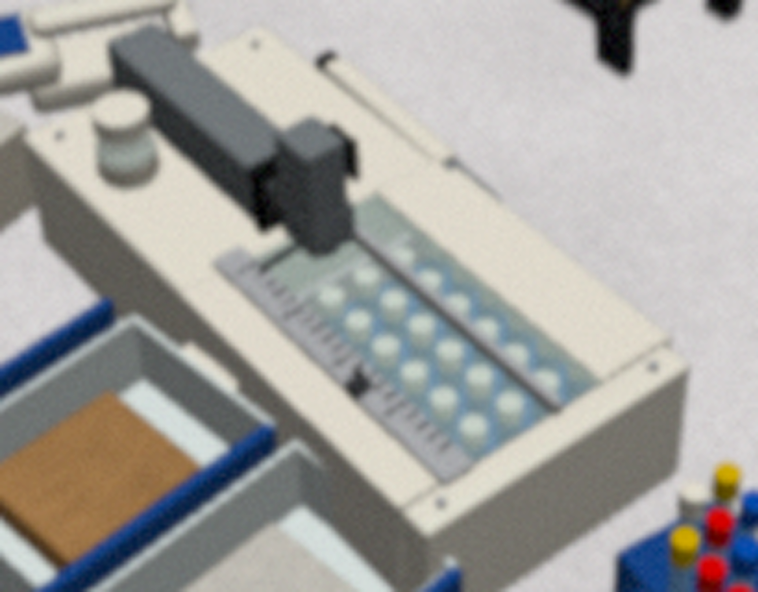

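```bash
python3 -c "
from h import *
c=cam('scene');d=np.load('rd.npz');R,o=d['R'],d['o'];s=env.get_obs();p=s['position']
for h in(-14,16):
  for x in(44,54):print(h,x,(proj(c,np.r_[p[:2]+R@[x,9],p[2]+h])-[205,145]+.36)*3.7)
"; python3 -m pendant '[[[-0.8,-0.45,1],0],[[0,-0.45,1],0],[[0,-0.45,1],0],[[0,-0.45,1],0],[[0,-0.45,1],0],[[0,-0.45,1],0],[[0,-0.45,1],0],[[0,-0.4,1],0]]'; python3 -c "
from h import *
go(10,-20,200)
c=cam('scene','s10');w=cam('wrist','w10')"
```

```text
-14 44 [622.96076958 111.74031348]
-14 54 [610.81075393 118.39824719]
16 44 [625.81279965  72.38716319]
16 54 [613.45436584  79.00129715]
clock: 11.78
position: [668.8, -55.9, 210.9]
ee_rot: [133.2, 89.3, 126.5]
force: [0.1, -0.5, -0.3]
width: 88.5
t 11.78 local [  9.5 -22.9] z 210.9 turn about x (tool)  0.004 toolz yaw -0.117 tilt [-0.007  0.01  -1.   ] q [-15.  35.  53.   0.  92.  -8.] F local [ 0.1 -0.5] -0.3 w 88.5
shift units (now axes) [0.44 0.11 0.02] | reader-aligned [ 0.02  0.11 -0.43]
```

```bash
python3 -m pendant '[[[0.8,0.1,0],0],[[0.6,0,0],0],[[0.5,0,0],0],[[0,0,0],0]]'; python3 -c "
from h import *
go(10,-20,133)"
```

```text
clock: 12.38
position: [666.9, -52.2, 157.3]
ee_rot: [144.1, 89.1, 137.4]
force: [-0.3, 0.3, 0.1]
width: 88.1
t 12.38 local [  7.3 -19.4] z 157.3 turn about x (tool)  0.004 toolz yaw -0.118 tilt [-0.012  0.011 -1.   ] q [-15.  37.  59.   0.  85.  -8.] F local [-0.3  0.3] 0.1 w 88.1
shift units (now axes) [ 0.97 -0.03  0.12] | reader-aligned [ 0.11 -0.02 -0.97]
```

```bash
python3 -m pendant '[[[0.5,0,0.1],0],[[0.4,0,0.05],0],[[0,0,0],0]]'; python3 -c "
from h import *
M=go(10,-20,133)
c=cam('scene','s11');w=cam('wrist','w11')
a=cv2.convertScaleAbs(cv2.resize(c['pixels'][150:230,245:325],(420,420),interpolation=cv2.INTER_CUBIC),alpha=1.5)
"
```

```text
clock: 12.75
position: [670.7, -52.2, 133.9]
ee_rot: [142.0, 89.1, 135.2]
force: [0.5, -0.2, -0.8]
width: 88.2
t 12.75 local [ 11. -19.] z 133.9 turn about x (tool)  0.004 toolz yaw -0.118 tilt [-0.011  0.011 -1.   ] q [-15.  38.  60.   0.  83.  -8.] F local [ 0.5 -0.2] -0.8 w 88.2
shift units (now axes) [ 0.04 -0.04 -0.04] | reader-aligned [-0.04 -0.04 -0.04]
```

```bash
python3 -m pendant '[[[0,0,0],0],[[0,0,0],0],[[0,0,0],0],[[0,0,0],0],[[0,0,0],0],[[0,0,0],0]]' 0 30; python3 -c "
from h import *
go(10,-20,133)"
```

```text
clock: 13.6
position: [669.3, -52.8, 136.1]
ee_rot: [151.2, 89.1, 144.4]
force: [3.5, -2.1, -0.5]
width: 34.1
t 13.6 local [  9.7 -19.8] z 136.1 turn about x (tool)  0.004 toolz yaw -0.118 tilt [-0.013  0.009 -1.   ] q [-15.  38.  60.   0.  83.  -8.] F local [ 3.8 -1.6] -0.5 w 34.1
shift units (now axes) [ 0.12 -0.01  0.01] | reader-aligned [ 0.01 -0.01 -0.12]
```

```bash
python3 -m pendant '[[[0,0.2,0],0],[[0,0.4,0],0],[[0,0.4,0],0]]'; python3 -c "
from h import *
go(10,94,136)"
```

```text
clock: 13.98
position: [672.4, -28.0, 136.1]
ee_rot: [156.6, 89.1, 149.7]
force: [0.6, -3.4, -0.2]
width: 34.5
t 13.97 local [9.7 5.2] z 136.1 turn about x (tool)  0.002 toolz yaw -0.12 tilt [-0.014  0.008 -1.   ] q [-13.  38.  60.   0.  83.  -6.] F local [ 1.  -3.3] -0.2 w 34.5
shift units (now axes) [0.03 3.55 0.02] | reader-aligned [ 0.01  3.55 -0.  ]
```

Only the retractor force (about 3.3 N) shows, so the arm is free and following.

```bash
python3 -m pendant '[[[0,0.5,0],0],[[0,0.5,0],0],[[0,0.5,0],0],[[0,0.5,0],0],[[0,0.5,0],0],[[0,0.4,0],0],[[0,0.2,0],0],[[0,0,0],0]]'; python3 -c "
from h import *
go(10,94,136)
c=cam('scene','s12')"
```

```text
clock: 14.98
position: [682.6, 55.9, 136.1]
ee_rot: [156.3, 89.1, 149.5]
force: [1.6, -2.8, 0.2]
width: 34.5
t 14.97 local [ 9.7 89.8] z 136.1 turn about x (tool)  0.004 toolz yaw -0.118 tilt [-0.013  0.008 -1.   ] q [-5. 39. 57.  0. 84.  1.] F local [ 1.9 -2.5] 0.2 w 34.5
shift units (now axes) [0.   0.17 0.01] | reader-aligned [ 0.01  0.17 -0.  ]
```

```bash
python3 -c "
from h import *
c=cam('scene');d=np.load('rd.npz');R,o=d['R'],d['o'];t=cam('top')
def avg(n,k=6): return np.mean([cam(n)['pixels'].astype(float) for _ in range(k)],0).clip(0,255).astype(np.uint8)
C=avg('scene');TT=avg('top')
np.savez('av.npz',C=C,T=TT)
q=np.r_[R@[60,91]+o,112];u=proj(c,q).round().astype(int);v=proj(t,q).round().astype(int);print(u,v)
f=lambda I,u:cv2.convertScaleAbs(cv2.resize(I[u[1]-20:u[1]+20,u[0]-20:u[0]+20],(400,400),interpolation=cv2.INTER_CUBIC),alpha=1.5)
h=np.hstack([f(C,u),f(TT,v)])
cv2.imwrite('pics/s13.png',h)"
```

```text
[303 246] [304 134]
```

View pics/s13.png

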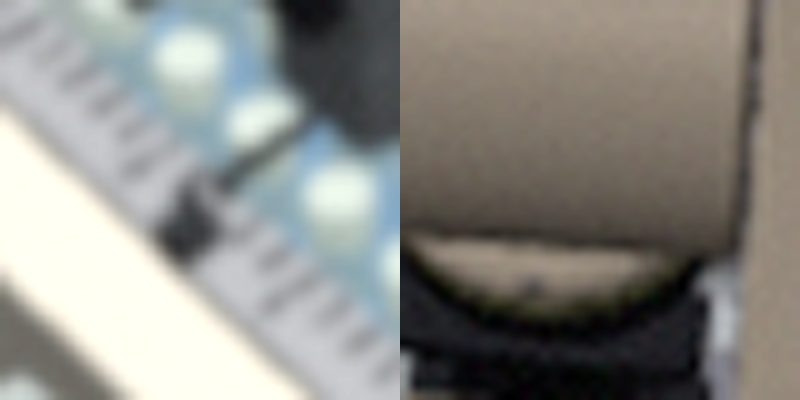

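```bash
cat > meas.py <<'E'
from h import *
d=np.load('rd.npz');R,o=d['R'],d['o']
def rect(I,c,z,xs,ys):
    I=cv2.cvtColor(I,cv2.COLOR_BGR2GRAY).astype(np.float32)
    m=np.array([[proj(c,np.r_[R@[x,y]+o,z]) for y in ys] for x in xs],np.float32)
    return cv2.remap(I,m[...,0],m[...,1],cv2.INTER_CUBIC)
def cen(pr,ys):
    w=np.clip(np.percentile(pr,60)-pr,0,None);k=np.argmax(w);s=slice(max(0,k-12),k+13);return round(float((w[s]*ys[s]).sum()/w[s].sum()),2),round(float(w.max()))
E
python3 - <<'E'
from meas import *
c=cam('scene');t=cam('top');a=np.load('av.npz')
C0=np.mean([cv2.imread(f'pics/{n}.png') for n in('scene0','s2','s3','s9')],0).astype(np.uint8)
T0=cv2.imread('pics/top0.png')
ys=np.arange(-45,10,.5)
print('scene pointer initial');
for x in range(32,56,4): print(x,cen(rect(C0,c,110,[x],ys)[0],ys))
ys=np.arange(75,115,.5)
print('scene pointer now')
for x in range(32,56,4): print(x,cen(rect(a['C'],c,110,[x],ys)[0],ys))
print('scene clip z112 / fin 122 (initial)')
for z in(100,106,112,117,122):
  print(z,[cen(rect(C0,c,z,[x],ys)[0],ys) for x in range(58,76,3)])
print('top clip')
for z in(112,118): print(z,[cen(rect(T0,t,z,[x],ys)[0],ys) for x in range(54,78,3)])
# tick phase (scale z~100+) in both views
for nm,I,k in(('scene',C0,c),('top',T0,t)):
  yy=np.arange(-10,120,.5)
  for z in(100,104):
    for x in(45,50,55,60):
      p=rect(I,k,z,[x],yy)[0];p=p-p.mean();s=(p*np.exp(2j*np.pi*yy/10)).sum();print(nm,z,x,'tick phase',round(float((np.angle(-s)/(2*np.pi)*10)%10),2),round(abs(s)))
E
```

```text
scene pointer initial
32 (-24.09, 54)
36 (-23.82, 54)
40 (-23.47, 56)
44 (-23.2, 53)
48 (-22.93, 52)
52 (-22.08, 53)
scene pointer now
32 (85.66, 67)
36 (85.48, 72)
40 (85.96, 65)
44 (85.37, 53)
48 (85.74, 46)
52 (86.57, 53)
scene clip z112 / fin 122 (initial)
100 [(82.56, 74), (86.15, 81), (86.3, 85), (87.69, 74), (89.61, 27), (94.18, 3)]
106 [(83.42, 45), (87.36, 78), (90.68, 88), (90.51, 90), (92.47, 77), (94.03, 29)]
112 [(83.66, 20), (87.65, 42), (91.49, 75), (95.17, 86), (95.66, 87), (96.66, 77)]
117 [(85.62, 13), (88.17, 23), (91.97, 47), (95.62, 69), (99.09, 78), (99.27, 85)]
122 [(99.25, 7), (89.62, 14), (92.58, 24), (96.08, 49), (99.69, 69), (103.05, 79)]
top clip
112 [(77.19, 20), (88.72, 16), (90.82, 64), (92.07, 56), (91.2, 69), (91.37, 77), (92.09, 42), (113.17, 5)]
118 [(113.88, 17), (89.86, 43), (90.47, 62), (90.6, 62), (90.89, 79), (91.15, 61), (92.14, 15), (104.4, 3)]
scene 100 45 tick phase 1.48 317
scene 100 50 tick phase 2.83 939
scene 100 55 tick phase 3.5 626
scene 100 60 tick phase 2.74 240
scene 104 45 tick phase 3.9 103
scene 104 50 tick phase 5.47 744
scene 104 55 tick phase 6.46 825
scene 104 60 tick phase 6.3 271
top 100 45 tick phase 1.76 263
top 100 50 tick phase 6.93 440
top 100 55 tick phase 6.88 1994
top 100 60 tick phase 6.88 1331
top 104 45 tick phase 1.68 293
top 104 50 tick phase 6.87 914
top 104 55 tick phase 6.74 1960
top 104 60 tick phase 6.83 943
```

```bash
python3 -m pendant '[[[0,0.22,0],0],[[0,0,0],0],[[0,0,0],0]]'
cat > m2.py <<'E'
from meas import *
go(10,95,136)
L=[cam('scene') for _ in range(8)];c=L[0];C=np.mean([k['pixels'].astype(float) for k in L],0).astype(np.uint8)
ys=np.arange(80,105,.5)
for x in range(32,56,4): print(x,cen(rect(C,c,110,[x],ys)[0],ys))
go(10,95,136)
E
python3 m2.py
```

```text
clock: 16.2
position: [683.2, 61.4, 136.1]
ee_rot: [157.2, 89.1, 150.5]
force: [2.4, -3.4, -0.7]
width: 34.7
t 16.2 local [ 9.6 95.3] z 136.1 turn about x (tool)  0.003 toolz yaw -0.118 tilt [-0.013  0.008 -1.   ] q [-5. 40. 57.  0. 84.  2.] F local [ 2.8 -3.1] -0.7 w 34.7
shift units (now axes) [ 0.   -0.01  0.01] | reader-aligned [ 0.01 -0.01 -0.  ]
32 (90.6, 79)
36 (91.03, 84)
40 (91.53, 71)
44 (92.22, 51)
48 (92.11, 42)
52 (92.73, 42)
t 16.6 local [ 9.6 95.3] z 136.1 turn about x (tool)  0.003 toolz yaw -0.119 tilt [-0.013  0.008 -1.   ] q [-5. 40. 57.  0. 84.  2.] F local [ 1.8 -2.7] -0.2 w 34.0
shift units (now axes) [ 0.   -0.01  0.02] | reader-aligned [ 0.02 -0.01 -0.  ]
```

```bash
python3 -m pendant '[[[0,-0.05,0],0],[[0,0,0],0],[[0,0,0],0]]'; python3 m2.py
```

```text
clock: 16.98
position: [683.1, 59.9, 136.1]
ee_rot: [157.0, 89.1, 150.2]
force: [0.9, -2.2, -1.0]
width: 34.6
t 16.98 local [ 9.6 93.8] z 136.1 turn about x (tool)  0.003 toolz yaw -0.119 tilt [-0.013  0.008 -1.   ] q [-5. 40. 57.  0. 84.  2.] F local [ 1.1 -2. ] -1.0 w 34.6
shift units (now axes) [0.   0.05 0.01] | reader-aligned [ 0.01  0.05 -0.  ]
32 (89.64, 77)
36 (90.12, 82)
40 (90.34, 68)
44 (90.69, 47)
48 (90.89, 42)
52 (90.73, 41)
t 17.38 local [ 9.6 93.8] z 136.1 turn about x (tool)  0.003 toolz yaw -0.119 tilt [-0.013  0.008 -1.   ] q [-5. 40. 57.  0. 84.  2.] F local [ 1.4 -2.7] -0.6 w 34.3
shift units (now axes) [0.   0.05 0.02] | reader-aligned [ 0.02  0.05 -0.  ]
```

Run:
```python
from h import *
a=cv2.imread('pics/s9.png').astype(int);s=cv2.imread('pics/scene0.png').astype(int);b=cam('scene')['pixels'].astype(int)
for n,(x0,x1,y0,y1) in dict(rack=(370,450,265,360),cup=(422,455,252,290),jar=(225,250,165,196),scanner=(195,230,142,172),pipette_tip=(285,320,155,185),bg=(450,520,200,280)).items():
    print(n,np.abs(b-s)[y0:y1,x0:x1].mean().round(2))
print('window tubes vs s9',np.abs(b-a)[215:260,315:345].mean().round(2))
o=env.get_obs();print(o['position'],o['width'],o['clock'])
order.hand_in()
```

```text
rack 7.74
cup 8.21
jar 8.35
scanner 9.29
pipette_tip 66.93
bg 11.25
window tubes vs s9 28.4
[683.06169755  59.90686608 136.09264756] 33.820751192956386 17.425
the job is handed in; nothing more can be done
```

I pushed the drawer home and pinched the grip head, which squeezed the lock button in. I then pulled the arm out about 113.6 mm and handed the job in at about 17.4 s, still holding it there at 30 N. No verdict was reported.

**Checks at hand-in**
- **Pointer:** the camera put the pointer tip at y ≈ 90.7–91.1 mm in the reader's frame and the clip's middle at about 91.0–91.4. That agrees within about 1 mm; the measurement itself is good to about 1–1.5 mm.
- **Button:** the fingers stood about 34–35 mm apart, which matches the squeezed width. While pulling I felt only 2–3 N from the retractor, so the arm was unlocked.
- **Bystanders:** the tube rack, cup, jar and scanner look unchanged from the start picture. The pipette check was inconclusive because the robot was in front of it; it was in its place after the drawer push.
- **Drawer:** it looked home in the picture after the push. A later check of the tubes in the window was also inconclusive, because the robot covered the view.

**What disagreed or went wrong**
- **Finger length:** the pictures showed the fingertips about 30 mm higher than the stated 14 mm ahead of the TCP. My first drawer push therefore passed over the front panel into the space above the drawer. No contact force showed and the drawer barely moved, if at all. I allowed for the difference afterwards.
- **Push force:** at the drawer's stop the wrist briefly read about 51 N along the push and 35 N upwards. This is below the 120 N wrist limit. I took it as finger contact, but I did not rule out that the gripper's body was also pressing, for which the limit is 40 N.

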